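Change the spool on the thread winder

ROBOT

A 6-joint arm with a two-finger parallel gripper is mounted at the origin on the work surface. World frame = base frame: x ahead of the robot, y to its left, z up, the work surface at z = 0. Lengths are in m, angles in rad, forces in N, time in s.
With the tool pointing down it reaches from about 0.35 to 0.975 m from the base axis. Payload 4.9 kg.
Tool frame: the origin (TCP) lies at the very end of the fingers, on their centre line; the grasp point (between the pads) lies 19 mm behind it; z points along the fingers, y is the line along which they close (so a half turn about z gives the same grasp; the last joint's range is limited). The gripper opens to 85 mm and grips with 20 to 120 N. Pads are 22 mm wide; open, the fingers measure 114 mm over their backs; the gripper's body (76 mm by 85 mm) begins 54 mm behind the grasp point. The pads swing forward as they close: fully open they stand 13 mm farther back than shut.
Start: joints at [0.998, 0.053, 1.613, -0, 1.476, -0.119], TCP at [0.274, 0.562, 0.231] pointing down, gripper open.
Joint ranges: [-3.01, 3.01], [-1.01, 2.22], [0.06, 2.58], [-1.02, 4.17], [0.09, 2.62], [-3.14, 3.14]. Speed limits (rad/s): [2.57, 2.57, 3.14, 3.14, 3.14, 3.14].

INTERFACE

Orientations are given as a 3x3 rotation matrix whose columns are the frame's x, y, z axes.
In Python, from rig import r, eyes, find_in, masks_of, spot_point gives the robot as it stands.
- The arm moves only by the tool carry_out, never from a script. Its argument "increments" is a list of rows, each an object with "offset": the shift along the tool's x, y, z normalised to -1 to 1, where 1 is 0.025 m, a list of three; "roll": the turn about the tool's z normalised to -1 to 1, where 1 is 0.1 rad; "claw": the opening, from 0 (shut) to 1 (fully open). In form: [{"offset": [x, y, z], "roll": roll, "claw": claw}, ...]. A call has 1 to 20 rows; each row shifts and turns the commanded pose from where the row before left it, along the tool's axes as they then stand; what a row does not reach is not made up. A row lasts 1/10 s, in which the tool goes at most 50 mm and 8.59 degrees, less where a joint would pass 70% of its speed; a pose out of reach is approached as far as the arm can. A call with a number of a shift or a turn outside -1 to 1 is refused whole. A call with a gripper value outside its range is refused whole. The fingers move at their own pace and stop on an object; the grip force is fixed at half the most. Time passes only in rows, so rows that do not move let the fingers close. It gives the time, the measured TCP pose, the force, the opening and the grip force at its end, in the units of the state.
- r.state(): the state, without advancing time (a new reading comes with each control period).
- eyes.get_image(name): name is "side" or "top"; returns the picture (400x640x3 uint8, red, green, blue); there is no depth.
- eyes.camera_model(name): a dict with "K" (3x3 intrinsics, pixels), "extrinsics" (4x4, takes a point from world to camera coordinates). Camera axes: x right, y up, looking along -z (the intrinsics and any distortion apply to the point x, -y, -z); pixel columns grow to the right and rows downward; lengths in m; the calibration is good to about 2 mm. A picture is of the moment at which its call begins. camera_model takes no time and is no camera call.
- r.job_done(): hands the job in; it is judged then, once.
Trained networks look in the newest picture that a camera, given by its name, has taken for a name from the list of things; names that differ only in an ending like _2 or _b are one class to them, and where a whole thing is asked for, a point or a joint stands for the part that bears it (a point fixed in the world has none). Each returns a list of dicts, best first, with "score" (0 to 1); they miss things now and then, are a little off and sometimes report something else, mostly with a low value. They report only what shows in the picture. A call takes as long as a camera call.
- find_in(label, camera): "centre" ([x, y, z] in m, in the coordinates of the camera as it stood for that picture, good to about 4 mm: the middle of the surface that is visible of it).
- masks_of(label, camera): "mask" (400x640 bool, what is visible of it).
- spot_point(label, camera): "centre" ([x, y, z] in m, in the coordinates of the camera as it stood for that picture, good to about 4 mm: a listed point, or the origin of a listed thing).
The state is a dict: "t": time; "joints": joint angles; "qvel": joint speeds; "effort": joint torques, N m; "tcp_pos": TCP position; "orientation": TCP orientation; "force": force on the tool from outside, world axes, zero at the start; "moment": the same for the moment, N m; "gripper_width": opening from 0.0 (shut) to 1.0 (fully open); "grasp_force": force on a finger pad.
Only numpy, scipy, OpenCV 4.12 (cv2) and the standard library are available. Lean on these libraries where they do the work, as an engineer would, in place of code of your own. Each camera call takes 0.05 s, during which the arm holds its last target. There are 200 camera calls.

TASK

The spool on the winder has run out. Clear the winder from the top down: first put the wing nut (already unscrewed, it lifts straight off) in the round dish, next the brass spacer in the square tin, then stand that empty spool in the white tray, and finally put the short full spool over the spindle, fully down on the winder; leave nut and spacer off, in their dishes. The loose empty spool belongs in the white tray too, whenever it suits you: both empties upright, one in each compartment; leave the tall full spool where it stands.

Things in the scene. Friction and masses are not known exactly. Their poses are not given: they have to be found in the camera images.
- winder: Thread winder: fixed grey base 100 x 90 x 24 mm, on it a round dark platen of 52 mm diameter whose top is 30 mm above the table, and an upright steel spindle of 8 mm diameter on the vertical axis of the origin, up to 112 mm above the table. Origin: centre of the base's underside, on the table. At the start it carries, from the bottom, spool_used, spacer and wingnut, all loose on the spindle.
- wingnut: Steel wing nut, loose on the spindle, on top of the spacer: round hub of 20 mm diameter and 16 mm height with a 12 mm plain hole (it lifts straight off), and two wings along its own x axis, 41 mm over the tips, 6 mm thick (along its y), from 6 to 19 mm above its underside. Origin: centre of its underside. 30 g or so.
- spacer: Brass spacer ring on the spindle between spool_used and wingnut: outer diameter 30 mm, hole 14 mm, height 14 mm. Origin: centre of its underside.
- spool_used: White plastic spool with a round through hole of 20 mm; origin at the centre of its underside, z up its axis. The empty one on the winder: no thread, bare core of 26 mm diameter, flanges of 44 mm diameter and 6 mm thickness at top and bottom, height 45 mm. Stands on the winder's platen at the start.
- spool_empty: White plastic spool with a round through hole of 20 mm; origin at the centre of its underside, z up its axis. The loose empty one standing on the table, alike in every way to spool_used.
- spool_full: White plastic spool with a round through hole of 20 mm; origin at the centre of its underside, z up its axis. The short full one, standing on the table: wound with dark blue thread to 50 mm diameter (from 6 to 39 mm up; it may be gripped there), flanges 44 mm, height 45 mm.
- spool_tall: White plastic spool with a round through hole of 20 mm; origin at the centre of its underside, z up its axis. The tall full one, standing on the table, to be left alone: same thread, wound to 62 mm diameter, flanges 54 mm, height 80 mm.
- dish: Round aluminium dish, fixed: inner diameter 94 mm, outer 100 mm, floor 3 mm thick, rim 16 mm above the table. Origin: centre of its underside, on the table. For the wing nut.
- tin: Square steel tin, fixed: outside 104 x 104 mm, walls and floor 3 mm thick, rim 16 mm above the table. Origin: centre of its underside, on the table; x and y along its sides. For the spacer.
- tray: White rectangular plastic tray, fixed: outside 180 mm along its own x, 90 mm along its y, walls 4 mm, floor 4 mm thick, rim 20 mm above the table, parted by a 4 mm wall of nearly that height across its middle (at x = 0) into two compartments of 84 x 82 mm, centred at its own x = +44 and -44 mm. Origin: centre of its underside, on the table. For the two empty spools.

How it is judged:
By the outcome, as a careful person would: the job done as asked, in the order asked, and still so for the second after the job is handed in, with the robot touching nothing.
It also fails if it takes over 136 s, if anything falls off the work surface, if the arm or the gripper's body presses on something with over 40 N, if the wrist force passes 120 N, or if a joint passes its speed limit or range.

## Working session

There is one attempt and no reset: what is moved stays moved. The work goes in short steps, Python scripts to look and compute and a tool call to move; the robot and the scene stay as the last step left them, time stands still between calls to the robot, and variables do not carry over. Pictures are saved under pics/ and viewed, at most 14 in all, crops included, and the job is handed in when it is done.

Besides the shell and the picture viewer there is one more tool, called after "Call:" as name(argument=value, ...) on one line, values as JSON. carry_out: Moves the arm, as the interface text tells. Its arguments: {"type":"object","properties":{"increments":{"type":"array","items":{"type":"object","properties":{"offset":{"type":"array","items":{"type":"number","minimum":-1,"maximum":1}},"roll":{"type":"number","minimum":-1,"maximum":1},"claw":{"type":"number"}}}}},"required":["increments"]}

```bash
ls; mkdir -p pics
cat > h.py <<'E'
import numpy as np, cv2
from rig import r, eyes, find_in, masks_of, spot_point
def w(c,cam):
    E=np.array(eyes.camera_model(cam)["extrinsics"]); return np.linalg.inv(E)@np.r_[c,1]
def shot(cam,n):
    im=eyes.get_image(cam); cv2.imwrite(f"pics/{n}.png",im[:,:,::-1]); return im
def pix(p,cam):
    m=eyes.camera_model(cam); q=np.array(m["extrinsics"])@np.r_[p,1]; v=np.array(m["K"])@np.array([q[0],-q[1],-q[2]]); return v[:2]/v[2]
def ray(u,v,cam,z):
    m=eyes.camera_model(cam); Ei=np.linalg.inv(np.array(m["extrinsics"])); d=np.linalg.inv(np.array(m["K"]))@[u,v,1]
    d=Ei[:3,:3]@[d[0],-d[1],-d[2]]; o=Ei[:3,3]; return o+d*(z-o[2])/d[2]
E
python3 - <<'E'
from h import *
np.set_printoptions(precision=4,suppress=True)
for c in("top","side"):
    shot(c,c+"0"); m=eyes.camera_model(c); print(c,{k:v for k,v in m.items()})
    for l in "winder wingnut spacer spool_used spool_empty spool_full spool_tall dish tin tray".split():
        print(c,l,[(round(d["score"],2),w(d["centre"],c)[:3]) for d in spot_point(l,c)[:3]])
print(r.state())
E
```

```text
pics
top {'K': array([[393.5802,   0.    , 320.8209],
       [  0.    , 393.5802, 197.4733],
       [  0.    ,   0.    ,   1.    ]]), 'extrinsics': array([[ 0.0007, -0.9998, -0.0202,  0.013 ],
       [ 0.9884, -0.0023,  0.1519, -0.5436],
       [-0.152 , -0.0201,  0.9882, -0.979 ],
       [ 0.    ,  0.    ,  0.    ,  1.    ]])}
top winder []
top wingnut [(0.41, array([0.6265, 0.2155, 0.0891]))]
top spacer [(0.54, array([0.6285, 0.209 , 0.0709]))]
top spool_used [(0.51, array([0.6273, 0.2095, 0.0267]))]
top spool_empty [(0.61, array([ 0.6509, -0.0072, -0.0049]))]
top spool_full [(0.6, array([ 0.4701,  0.0794, -0.0024]))]
top spool_tall [(0.96, array([ 0.4705, -0.0728, -0.0021]))]
top dish [(0.73, array([ 0.4033, -0.3078, -0.0004]))]
top tin [(0.59, array([0.3925, 0.2997, 0.0003]))]
top tray [(0.88, array([ 0.597 , -0.2014, -0.0059]))]
side {'K': array([[491.258 ,   0.    , 329.4235],
       [  0.    , 491.258 , 201.5573],
       [  0.    ,   0.    ,   1.    ]]), 'extrinsics': array([[ 0.7163, -0.6978, -0.0086, -0.3943],
       [ 0.526 ,  0.5318,  0.6637, -0.3366],
       [-0.4585, -0.
[... 484 characters left out ...]
[ 0.475 , -0.0703,  0.0023]))]
side dish []
side tin [(0.93, array([0.3971, 0.3035, 0.0026]))]
side tray [(0.93, array([ 0.6029, -0.206 , -0.0015]))]
{'t': 1.1, 'joints': array([ 0.998 ,  0.0527,  1.6129,  0.    ,  1.476 , -0.119 ]), 'qvel': array([ 0.0027,  0.0001, -0.0001,  0.0009,  0.0002,  0.0012]), 'effort': array([ -0.0014, -39.3697, -37.0461,  -0.0002,   0.0005,  -0.    ]), 'tcp_pos': array([0.274 , 0.5617, 0.2313]), 'orientation': array([[-0.8988,  0.4384, -0.    ],
       [ 0.4384,  0.8988, -0.    ],
       [ 0.    , -0.    , -1.    ]]), 'force': array([-0.0783, -0.0818,  0.3464]), 'moment': array([-0.0247,  0.0319,  0.0172]), 'grasp_force': 0.0, 'gripper_width': 1.0001811046686122}
```

View pics/top0.png

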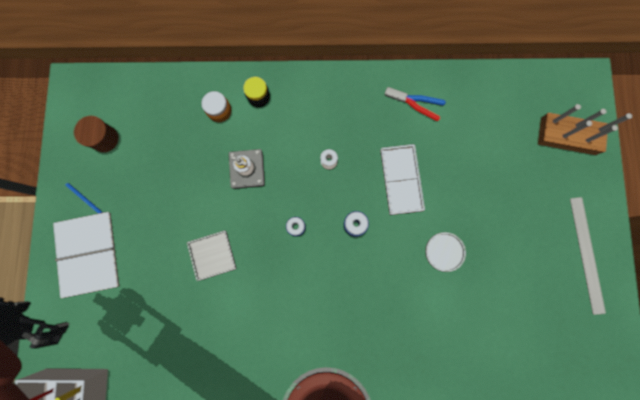

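View pics/side0.png

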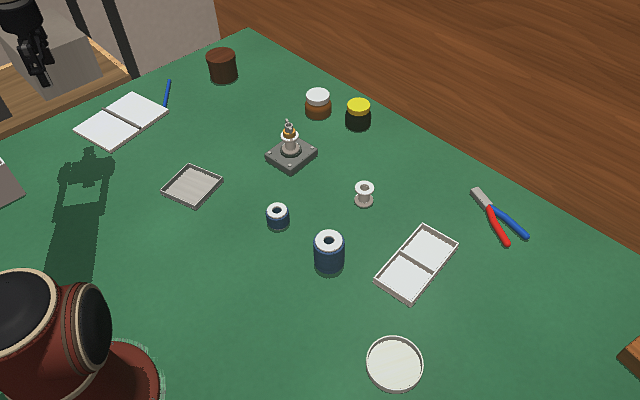

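The top view shows the winder at (246,168), tin (212,256), short full spool (296,227), tall spool (357,224), empty spool (329,159), tray (403,180) and dish (446,252). The side view agrees. Next I'll zoom in on the nut with the projected estimates overlaid.

Run:
```python
from h import *
np.set_printoptions(precision=4,suppress=True)
a=cv2.imread("pics/top0.png");b=cv2.imread("pics/side0.png")
def crop(im,u,v,h,s): return cv2.resize(im[v-h:v+h,u-h:u+h],(s,s),interpolation=cv2.INTER_CUBIC)
# winder axis points: project base/tip for mean estimate
for n,p in dict(w0=(.629,.2155,0),tip=(.629,.2155,.112),empty=(.6525,-.007,.045),full=(.471,.0805,.045),tall=(.4725,-.0715,.08),tray=(.6,-.2035,.004),dish=(.403,-.308,.003),tin=(.395,.3015,.003)).items():
    print(n,pix(p,"top"),pix(p,"side"))
    if n not in("dish",):
        cv2.circle
cv2.imwrite("pics/c1.png",np.hstack([crop(a,245,167,20,400),crop(b,291,140,20,400)]))
t=[crop(im,*map(int,map(round,pix(p,c))),16,200) for c,im in(("top",a),("side",b)) for p in((.6525,-.007,.045),(.471,.0805,.045))]
d=[crop(im,*map(int,map(round,pix(p,"top"))),32,200) for im in(a,) for p in((.6,-.2035,.004),(.403,-.308,.003),(.395,.3015,.003))]+[crop(b,*map(int,map(round,pix((.6,-.2035,.004),"side"))),50,200)]
cv2.imwrite("pics/c2.png",np.vstack([np.hstack(t),np.hstack(d)]))
print(ray(215,104,"top",.08),ray(256,90,"top",.08))
```

```text
w0 [247.1224 169.1726] [291.4771 157.6574]
tip [237.778  159.0201] [288.2579 122.2404]
empty [328.2616 156.2836] [364.4142 186.7585]
full [294.2314 225.3736] [276.2105 209.1249]
tall [354.5631 223.547 ] [325.9771 239.3103]
tray [401.1545 178.7595] [416.474  263.6323]
dish [443.4066 252.4866] [391.7154 364.8566]
tin [211.9575 255.4281] [192.014  187.2379]
[0.7847 0.2876 0.08  ] [0.8223 0.1814 0.08  ]
```

View pics/c1.png

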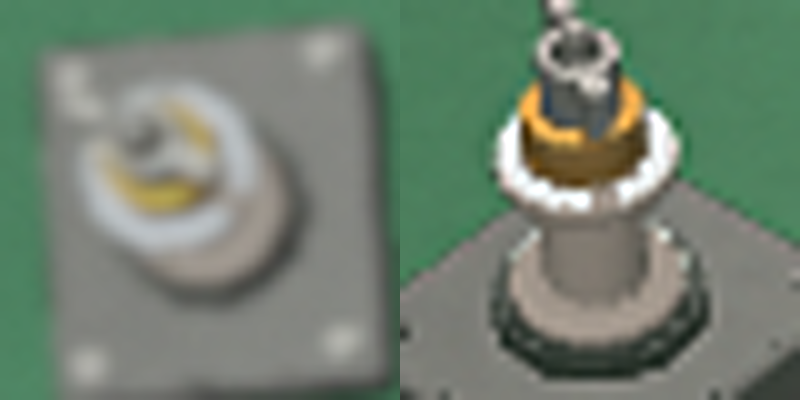

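View pics/c2.png

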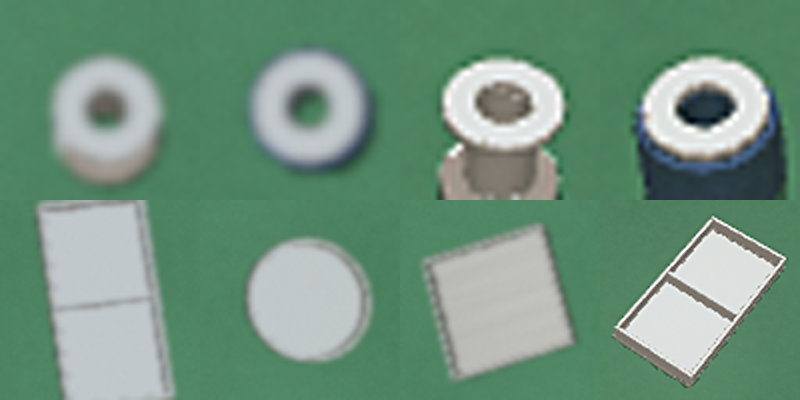

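The top crop shows the nut's wings running right-down, about (236,160) to (245,165). In the side crop they lie nearly along the line of sight, (286.5,121) to (291,128.5). Spool rims and dishes match the estimates to within about 1 px.

Run:
```python
from h import *
np.set_printoptions(precision=4,suppress=True)
R=lambda u,v,c,z:ray(u,v,c,z)[:2]
print("wing side",R(286.0,120.6,"side",.107),R(290.4,128.1,"side",.107))
print("wing top",R(235.5,159.5,"top",.105),R(244.5,165,"top",.105))
print("flange top",R(241,162.9,"top",.075))
print("tip side",R(288.3,123.4,"side",.105))
print("hub top in side", R(288.4,125,"side",.105))
for n,t,s in(("empty",(328.7,156.9),(364.1,187.1)),("full",(294.7,225.9),(276.4,209.7))): print(n,R(*t,"top",.045),R(*s,"side",.045))
# masks for containers
for l,z in(("tray",.02),("dish",.016),("tin",.016),("winder",.024)):
  for c in("top","side"):
    eyes.get_image(c); d=masks_of(l,c)
    if d:
      m=d[0]["mask"].astype(np.uint8); cs=max(cv2.findContours(m,0,2)[0],key=cv2.contourArea)[:,0]
      P=np.array([R(*q,c,z) for q in cs]).astype(np.float32); print(l,c,d[0]["score"],cv2.minAreaRect(P*1000))
```

```text
wing side [0.633  0.2286] [0.6224 0.201 ]
wing top [0.6296 0.2228] [0.6155 0.2   ]
flange top [0.6283 0.2157]
tip side [0.6316 0.2191]
hub top in side [0.6279 0.2145]
empty [ 0.6508 -0.0081] [ 0.6512 -0.0072]
full [0.4697 0.0793] [0.4702 0.079 ]
tray top 0.9 ((598.2503051757812, -200.1208038330078), (180.8197784423828, 94.14452362060547), 5.851195335388184)
tray side 0.96 ((593.8309936523438, -204.91954040527344), (192.5904541015625, 97.27754974365234), 6.7229905128479)
dish top 0.93 ((405.6743469238281, -306.0060729980469), (98.71772003173828, 94.91000366210938), 89.97030639648438)
dish side 0.62 ((404.39837646484375, -311.0920715332031), (100.41864776611328, 103.5132064819336), 89.41075897216797)
tin top 0.72 ((395.56427001953125, 299.5596008300781), (107.00834655761719, 110.55702209472656), 17.0328311920166)
tin side 0.59 ((394.5854187011719, 296.16912841796875), (115.94673156738281, 118.70201110839844), 18.468046188354492)
winder top 0.69 ((624.763916015625, 213.59249877929688), (102.60411071777344, 91.90589141845703), 5.624062538146973)
winder side 0.59 ((622.310546875, 206.76759338378906), (110.92406463623047, 102.67536926269531), 5.514649868011475)
```

Call:
carry_out(increments=[{"roll":1,"claw":1},{"roll":1,"claw":1},{"roll":1,"claw":1},{"roll":1,"claw":1},{"roll":1,"claw":1},{"roll":1,"claw":1},{"roll":1,"claw":1},{"roll":1,"claw":1},{"roll":1,"claw":1},{"roll":1,"claw":1},{"roll":1,"claw":1},{"roll":1,"claw":1},{"roll":1,"claw":1},{"roll":1,"claw":1},{"roll":1,"claw":1},{"roll":0.7,"claw":0.7}])

```text
invalid input at $.increments[0]: expected keys offset, roll, claw
```

```bash
cat > plan.py <<'E'
import sys, numpy as np
from rig import r
def go(*pts):
    s=r.state(); p=s["tcp_pos"]; R=np.array(s["orientation"])
    print("tcp",np.round(p,4),"j",np.round(s["joints"],2),"yaw_y",round(np.degrees(np.arctan2(R[1,1],R[0,1])),1))
    for q in pts:
        d=R.T@(np.array(q)-p)/.025; n=int(np.ceil(abs(d).max())); print(q,"total",np.round(d,2),"rows",n,"each",np.round(d/n,3)); p=np.array(q)
go(*eval(sys.argv[1]))
E
python3 plan.py "[(.628,.2155,.18),(.628,.2155,.115),(.628,.2155,.0915),(.628,.2155,.17),(.404,-.308,.17),(.404,-.308,.03)]"
```

```text
tcp [0.274  0.5617 0.2313] j [ 1.    0.05  1.61 -0.    1.48 -0.12] yaw_y 64.0
(0.628, 0.2155, 0.18) total [-18.8   -6.24   2.05] rows 19 each [-0.989 -0.328  0.108]
(0.628, 0.2155, 0.115) total [ 0.  -0.   2.6] rows 3 each [ 0.    -0.     0.867]
(0.628, 0.2155, 0.0915) total [ 0.   -0.    0.94] rows 1 each [ 0.   -0.    0.94]
(0.628, 0.2155, 0.17) total [-0.    0.   -3.14] rows 4 each [-0.     0.    -0.785]
(0.404, -0.308, 0.17) total [ -1.13 -22.75  -0.  ] rows 23 each [-0.049 -0.989 -0.   ]
(0.404, -0.308, 0.03) total [ 0.  -0.   5.6] rows 6 each [ 0.    -0.     0.933]
```

Call:
carry_out(increments=[{"offset":[0,0,0],"roll":1,"claw":1},{"offset":[0,0,0],"roll":1,"claw":1},{"offset":[0,0,0],"roll":1,"claw":1},{"offset":[0,0,0],"roll":1,"claw":1},{"offset":[0,0,0],"roll":1,"claw":1},{"offset":[0,0,0],"roll":1,"claw":1},{"offset":[0,0,0],"roll":1,"claw":1},{"offset":[0,0,0],"roll":1,"claw":1},{"offset":[0,0,0],"roll":1,"claw":1},{"offset":[0,0,0],"roll":1,"claw":1},{"offset":[0,0,0],"roll":1,"claw":1},{"offset":[0,0,0],"roll":1,"claw":1},{"offset":[0,0,0],"roll":1,"claw":1},{"offset":[0,0,0],"roll":1,"claw":1},{"offset":[0,0,0],"roll":1,"claw":1},{"offset":[0,0,0],"roll":0.7,"claw":0.7},{"offset":[0,0,0],"roll":0,"claw":0.7}])

```text
t: 3.6
tcp_pos: [0.274, 0.5617, 0.2313]
orientation: [[0.438, 0.899, -0.0], [0.899, -0.438, -0.0], [-0.0, 0.0, -1.0]]
force: [-0.1, -0.4, -0.4]
gripper_width: 0.704
grasp_force: 0.0
```

```bash
python3 plan.py "[(.628,.2155,.19),(.628,.2155,.115),(.628,.2155,.0915),(.628,.2155,.17),(.404,-.308,.17),(.404,-.308,.03)]"
```

```text
tcp [0.274  0.5617 0.2313] j [ 1.    0.05  1.61 -0.    1.48  1.45] yaw_y -25.9
(0.628, 0.2155, 0.19) total [-6.26 18.79  1.65] rows 19 each [-0.329  0.989  0.087]
(0.628, 0.2155, 0.115) total [ 0. -0.  3.] rows 3 each [ 0. -0.  1.]
(0.628, 0.2155, 0.0915) total [ 0.   -0.    0.94] rows 1 each [ 0.   -0.    0.94]
(0.628, 0.2155, 0.17) total [-0.    0.   -3.14] rows 4 each [-0.     0.    -0.785]
(0.404, -0.308, 0.17) total [-22.75   1.1    0.  ] rows 23 each [-0.989  0.048  0.   ]
(0.404, -0.308, 0.03) total [ 0.  -0.   5.6] rows 6 each [ 0.    -0.     0.933]
```

Call:
carry_out(increments=[{"offset":[-0.33,0.99,0.087],"roll":0,"claw":0.7},{"offset":[-0.33,0.99,0.087],"roll":0,"claw":0.7},{"offset":[-0.33,0.99,0.087],"roll":0,"claw":0.7},{"offset":[-0.33,0.99,0.087],"roll":0,"claw":0.7},{"offset":[-0.33,0.99,0.087],"roll":0,"claw":0.7},{"offset":[-0.33,0.99,0.087],"roll":0,"claw":0.7},{"offset":[-0.33,0.99,0.087],"roll":0,"claw":0.7},{"offset":[-0.33,0.99,0.087],"roll":0,"claw":0.7},{"offset":[-0.33,0.99,0.087],"roll":0,"claw":0.7},{"offset":[-0.33,0.99,0.087],"roll":0,"claw":0.7},{"offset":[-0.33,0.99,0.087],"roll":0,"claw":0.7},{"offset":[-0.33,0.99,0.087],"roll":0,"claw":0.7},{"offset":[-0.33,0.99,0.087],"roll":0,"claw":0.7},{"offset":[-0.33,0.99,0.087],"roll":0,"claw":0.7},{"offset":[-0.33,0.99,0.087],"roll":0,"claw":0.7},{"offset":[-0.33,0.99,0.087],"roll":0,"claw":0.7},{"offset":[-0.33,0.99,0.087],"roll":0,"claw":0.7},{"offset":[-0.33,0.99,0.087],"roll":0,"claw":0.7},{"offset":[-0.33,0.99,0.087],"roll":0,"claw":0.7}])

```text
t: 5.5
tcp_pos: [0.6289, 0.2141, 0.1899]
orientation: [[0.436, 0.9, 0.0], [0.9, -0.436, 0.0], [0.0, 0.0, -1.0]]
force: [0.5, -1.0, -0.6]
gripper_width: 0.698
grasp_force: 0.0
```

Call:
carry_out(increments=[{"offset":[0,0,1],"roll":0,"claw":0.7},{"offset":[0,0,1],"roll":0,"claw":0.7},{"offset":[0,0,1],"roll":0,"claw":0.7},{"offset":[0,0,0],"roll":0,"claw":0.7},{"offset":[0,0,0],"roll":0,"claw":0.7}])

```text
t: 6.0
tcp_pos: [0.628, 0.215, 0.1149]
orientation: [[0.437, 0.9, -0.001], [0.9, -0.437, -0.0], [-0.001, -0.001, -1.0]]
force: [-0.2, 0.2, -0.1]
gripper_width: 0.701
grasp_force: 0.0
```

```bash
python3 - <<'E'
from h import *
for c in("top","side"): shot(c,c+"1")
a=cv2.imread("pics/top1.png");b=cv2.imread("pics/side1.png")
f=lambda im,u,v,h:cv2.resize(im[v-h:v+h,u-h:u+h],(400,400),interpolation=cv2.INTER_CUBIC)
cv2.imwrite("pics/c3.png",np.hstack([f(a,243,162,30),f(b,290,125,30)]))
E
python3 plan.py "[(.628,.2155,.0915)]"
```

```text
tcp [0.6294 0.2153 0.1171] j [0.22 0.23 1.61 0.   1.3  0.67] yaw_y -25.9
(0.628, 0.2155, 0.0915) total [-0.02 -0.05  1.03] rows 2 each [-0.01  -0.027  0.513]
```

View pics/c3.png

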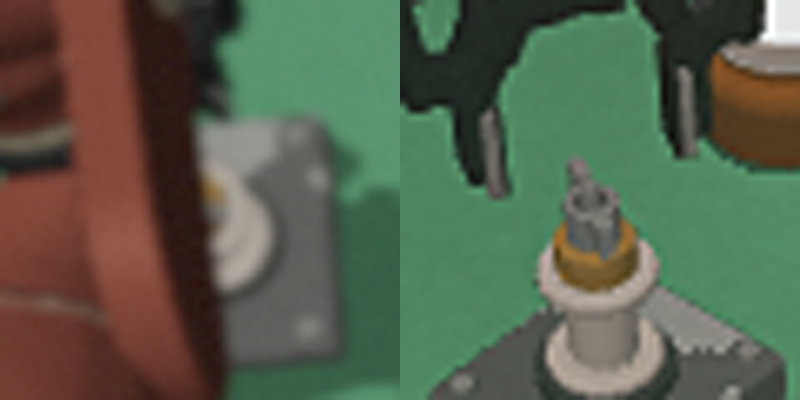

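The side crop shows the open fingers at about (303,123) and (333,118), straddling the nut at (319,126), with the wings square to the closing line. Next I descend.

Call:
carry_out(increments=[{"offset":[0,0,0.5],"roll":0,"claw":0.7},{"offset":[0,0,0.44],"roll":0,"claw":0.7},{"offset":[0,0,0],"roll":0,"claw":0.7},{"offset":[0,0,0],"roll":0,"claw":0.7}])

```text
t: 6.5
tcp_pos: [0.6276, 0.2149, 0.0905]
orientation: [[0.438, 0.899, -0.002], [0.899, -0.438, -0.0], [-0.001, -0.001, -1.0]]
force: [0.3, -0.7, 0.1]
gripper_width: 0.703
grasp_force: 0.0
```

Run:
```python
from h import *
for i in range(3):
    s=r.state();print(s["t"],s["tcp_pos"],s["force"],np.round(s["joints"],4)); eyes.get_image("side")
```

```text
6.5 [0.62761734 0.21487493 0.09054374] [ 0.25534901 -0.7297133   0.07566389] [ 0.2178  0.2597  1.6263 -0.      1.2572  0.6707]
6.55 [0.62805716 0.21496589 0.09120528] [-0.61811123  0.03375587 -0.47615694] [0.2178 0.2592 1.6257 0.     1.2572 0.6707]
6.6 [0.62834216 0.21500998 0.09166192] [0.30543494 0.16567523 0.17397035] [0.2177 0.2589 1.6252 0.     1.2572 0.6707]
```

Call:
carry_out(increments=[{"offset":[0,0,0],"roll":0,"claw":0},{"offset":[0,0,0],"roll":0,"claw":0},{"offset":[0,0,0],"roll":0,"claw":0},{"offset":[0,0,0],"roll":0,"claw":0},{"offset":[0,0,0],"roll":0,"claw":0},{"offset":[0,0,0],"roll":0,"claw":0},{"offset":[0,0,0],"roll":0,"claw":0},{"offset":[0,0,0],"roll":0,"claw":0}])

```text
t: 7.45
tcp_pos: [0.6285, 0.2151, 0.092]
orientation: [[0.438, 0.899, 0.001], [0.899, -0.438, 0.0], [0.001, 0.001, -1.0]]
force: [0.8, 0.3, 3.2]
gripper_width: 0.203
grasp_force: 58.9
```

Call:
carry_out(increments=[{"offset":[0,0,-0.4],"roll":0,"claw":0},{"offset":[0,0,-0.7],"roll":0,"claw":0},{"offset":[0,0,-0.7],"roll":0,"claw":0},{"offset":[0,0,-0.7],"roll":0,"claw":0},{"offset":[0,0,-0.7],"roll":0,"claw":0},{"offset":[0,0,0],"roll":0,"claw":0}])

```text
t: 8.05
tcp_pos: [0.6304, 0.2155, 0.1766]
orientation: [[0.438, 0.899, 0.007], [0.899, -0.438, 0.002], [0.005, 0.006, -1.0]]
force: [0.4, 0.6, 0.3]
gripper_width: 0.202
grasp_force: 58.7
```

```bash
python3 - <<'E'
from h import *
b=shot("side","side2"); u,v=290,115
cv2.imwrite("pics/c4.png",cv2.resize(cv2.imread("pics/side2.png")[v-40:v+40,u-40:u+40],(400,400),interpolation=cv2.INTER_CUBIC))
E
python3 plan.py "[(.404,-.308,.17),(.404,-.308,.03)]"
```

```text
tcp [0.6295 0.2153 0.1744] j [0.22 0.18 1.57 0.   1.39 0.67] yaw_y -26.0
(0.404, -0.308, 0.17) total [-22.77   1.05   0.11] rows 23 each [-0.99   0.046  0.005]
(0.404, -0.308, 0.03) total [-0.02 -0.02  5.6 ] rows 6 each [-0.003 -0.003  0.933]
```

View pics/c4.png

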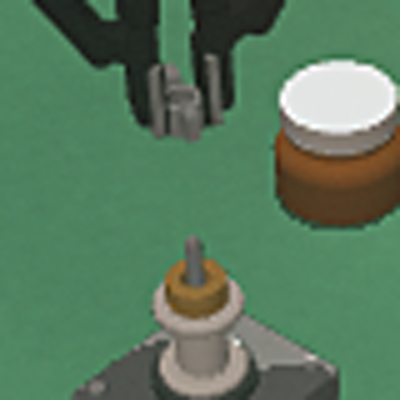

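The nut is held between the pads at (276,95). The spacer and spool stayed on the spindle at (287,130).

Call:
carry_out(increments=[{"offset":[-0.5,0.05,0],"roll":0,"claw":0},{"offset":[-1,0.05,0],"roll":0,"claw":0},{"offset":[-1,0.05,0],"roll":0,"claw":0},{"offset":[-1,0.05,0],"roll":0,"claw":0},{"offset":[-1,0.05,0],"roll":0,"claw":0},{"offset":[-1,0.05,0],"roll":0,"claw":0},{"offset":[-1,0.05,0],"roll":0,"claw":0},{"offset":[-1,0.05,0],"roll":0,"claw":0},{"offset":[-1,0.05,0],"roll":0,"claw":0},{"offset":[-1,0.05,0],"roll":0,"claw":0},{"offset":[-1,0.05,0],"roll":0,"claw":0},{"offset":[-1,0.05,0],"roll":0,"claw":0},{"offset":[-1,0.05,0],"roll":0,"claw":0},{"offset":[-1,0.05,0],"roll":0,"claw":0},{"offset":[-1,0.05,0],"roll":0,"claw":0},{"offset":[-1,0.05,0],"roll":0,"claw":0},{"offset":[-1,0.05,0],"roll":0,"claw":0},{"offset":[-1,0.05,0],"roll":0,"claw":0},{"offset":[-1,0.05,0],"roll":0,"claw":0},{"offset":[-1,0.05,0],"roll":0,"claw":0}])

```text
t: 10.1
tcp_pos: [0.4354, -0.2349, 0.1698]
orientation: [[0.438, 0.899, -0.003], [0.899, -0.438, 0.002], [0.0, -0.003, -1.0]]
force: [1.1, -0.6, -0.3]
gripper_width: 0.202
grasp_force: 58.7
```

Call:
carry_out(increments=[{"offset":[-1,0.02,0],"roll":0,"claw":0},{"offset":[-1,0.03,0],"roll":0,"claw":0},{"offset":[-1,0,0],"roll":0,"claw":0},{"offset":[-0.3,0,0],"roll":0,"claw":0},{"offset":[0,0,0.8],"roll":0,"claw":0},{"offset":[0,0,1],"roll":0,"claw":0},{"offset":[0,0,1],"roll":0,"claw":0},{"offset":[0,0,1],"roll":0,"claw":0},{"offset":[0,0,0.8],"roll":0,"claw":0},{"offset":[0,0,0.5],"roll":0,"claw":0},{"offset":[0,0,0],"roll":0,"claw":0},{"offset":[0,0,0],"roll":0,"claw":0},{"offset":[0,0,0],"roll":0,"claw":0}])

```text
t: 11.4
tcp_pos: [0.4031, -0.3097, 0.0454]
orientation: [[0.438, 0.899, 0.002], [0.899, -0.438, -0.002], [-0.001, 0.002, -1.0]]
force: [1.0, -0.4, -0.6]
gripper_width: 0.206
grasp_force: 58.7
```

```bash
python3 plan.py "[(.404,-.308,.0075)]"
```

```text
tcp [ 0.4031 -0.3097  0.0454] j [-0.8  -0.03  2.03  0.    1.14 -0.35] yaw_y -25.9
(0.404, -0.308, 0.0075) total [ 0.08 -0.    1.51] rows 2 each [ 0.039 -0.001  0.757]
```

Call:
carry_out(increments=[{"offset":[0.04,0,0.7],"roll":0,"claw":0},{"offset":[0.04,0,0.5],"roll":0,"claw":0},{"offset":[0,0,0.3],"roll":0,"claw":0},{"offset":[0,0,0],"roll":0,"claw":0},{"offset":[0,0,0],"roll":0,"claw":0},{"offset":[0,0,0],"roll":0,"claw":0.4},{"offset":[0,0,0],"roll":0,"claw":0.4},{"offset":[0,0,0],"roll":0,"claw":0.4},{"offset":[0,0,0],"roll":0,"claw":0.4},{"offset":[0,0,-0.5],"roll":0,"claw":0.4},{"offset":[0,0,-1],"roll":0,"claw":0.5},{"offset":[0,0,-1],"roll":0,"claw":0.6},{"offset":[0,0,-1],"roll":0,"claw":0.6},{"offset":[0,0,-1],"roll":0,"claw":0.6},{"offset":[0,0,-1],"roll":0,"claw":0.6},{"offset":[0,0,-0.5],"roll":0,"claw":0.6},{"offset":[0,0,0],"roll":0,"claw":0.6}])

```text
t: 13.1
tcp_pos: [0.4043, -0.3083, 0.1594]
orientation: [[0.438, 0.899, 0.004], [0.899, -0.438, -0.004], [-0.002, 0.005, -1.0]]
force: [0.2, -0.3, -0.5]
gripper_width: 0.596
grasp_force: 0.0
```

```bash
python3 - <<'E'
from h import *
for c in("top","side"):
    shot(c,c+"3"); print([(d["score"],w(d["centre"],c)[:3].round(3)) for d in spot_point("wingnut",c)[:2]])
E
python3 plan.py "[(.628,.2155,.155),(.628,.2155,.0775),(.628,.2155,.16),(.395,.299,.16)]"
```

```text
[(0.53, array([ 0.401, -0.307,  0.002]))]
[(0.68, array([ 0.406, -0.3  ,  0.008])), (0.23, array([0.627, 0.215, 0.077]))]
tcp [ 0.4024 -0.3064  0.1547] j [-0.8  -0.17  1.96  0.    1.36 -0.34] yaw_y -26.0
(0.628, 0.2155, 0.155) total [ 2.272e+01 -1.030e+00  1.000e-02] rows 23 each [ 0.988 -0.045  0.001]
(0.628, 0.2155, 0.0775) total [-0.    0.01  3.1 ] rows 4 each [-0.001  0.002  0.775]
(0.628, 0.2155, 0.16) total [ 0.   -0.01 -3.3 ] rows 4 each [ 0.001 -0.002 -0.825]
(0.395, 0.299, 0.16) total [-1.08 -9.84  0.03] rows 10 each [-0.108 -0.984  0.003]
```

Call:
carry_out(increments=[{"offset":[0.6,-0.05,0],"roll":0,"claw":0.7},{"offset":[1,-0.05,0],"roll":0,"claw":0.7},{"offset":[1,-0.05,0],"roll":0,"claw":0.7},{"offset":[1,-0.05,0],"roll":0,"claw":0.7},{"offset":[1,-0.05,0],"roll":0,"claw":0.7},{"offset":[1,-0.05,0],"roll":0,"claw":0.7},{"offset":[1,-0.05,0],"roll":0,"claw":0.7},{"offset":[1,-0.05,0],"roll":0,"claw":0.7},{"offset":[1,-0.05,0],"roll":0,"claw":0.7},{"offset":[1,-0.05,0],"roll":0,"claw":0.7},{"offset":[1,-0.05,0],"roll":0,"claw":0.7},{"offset":[1,-0.05,0],"roll":0,"claw":0.7},{"offset":[1,-0.05,0],"roll":0,"claw":0.7},{"offset":[1,-0.05,0],"roll":0,"claw":0.7},{"offset":[1,-0.05,0],"roll":0,"claw":0.7},{"offset":[1,-0.05,0],"roll":0,"claw":0.7},{"offset":[1,-0.05,0],"roll":0,"claw":0.7},{"offset":[1,-0.05,0],"roll":0,"claw":0.7},{"offset":[1,-0.05,0],"roll":0,"claw":0.7},{"offset":[1,-0.05,0],"roll":0,"claw":0.7}])

```text
t: 15.3
tcp_pos: [0.5943, 0.1463, 0.1551]
orientation: [[0.437, 0.899, -0.002], [0.899, -0.437, 0.0], [-0.001, -0.002, -1.0]]
force: [-0.6, 0.2, -0.1]
gripper_width: 0.697
grasp_force: 0.0
```

Call:
carry_out(increments=[{"offset":[1,-0.03,0],"roll":0,"claw":0.7},{"offset":[1,0,0],"roll":0,"claw":0.7},{"offset":[0.8,0,0],"roll":0,"claw":0.7},{"offset":[0.3,0,0],"roll":0,"claw":0.7},{"offset":[0,0,0],"roll":0,"claw":0.7},{"offset":[0,0,0],"roll":0,"claw":0.7},{"offset":[0,0,0.7],"roll":0,"claw":0.7},{"offset":[0,0,0],"roll":0,"claw":0.7},{"offset":[0,0,0],"roll":0,"claw":0.7}])

```text
t: 16.2
tcp_pos: [0.6274, 0.2135, 0.1373]
orientation: [[0.438, 0.899, -0.003], [0.899, -0.438, -0.001], [-0.002, -0.002, -1.0]]
force: [0.1, 0.2, -0.3]
gripper_width: 0.7
grasp_force: 0.0
```

```bash
python3 plan.py "[(.628,.2155,.0775),(.628,.2155,.16),(.395,.299,.16)]"
```

```text
tcp [0.6274 0.2135 0.1373] j [ 0.22  0.21  1.6  -0.    1.33  0.67] yaw_y -26.0
(0.628, 0.2155, 0.0775) total [ 0.09 -0.01  2.39] rows 3 each [ 0.029 -0.003  0.797]
(0.628, 0.2155, 0.16) total [-0.01 -0.01 -3.3 ] rows 4 each [-0.001 -0.002 -0.825]
(0.395, 0.299, 0.16) total [-1.08 -9.84  0.02] rows 10 each [-0.108 -0.984  0.002]
```

Call:
carry_out(increments=[{"offset":[0.05,0,0.8],"roll":0,"claw":0.7},{"offset":[0.03,0,0.8],"roll":0,"claw":0.7},{"offset":[0,0,0.5],"roll":0,"claw":0.7},{"offset":[0,0,0.26],"roll":0,"claw":0.7},{"offset":[0,0,0],"roll":0,"claw":0.7},{"offset":[0,0,0],"roll":0,"claw":0.7},{"offset":[0,0,0],"roll":0,"claw":0.7}])

```text
t: 16.9
tcp_pos: [0.6302, 0.2163, 0.0814]
orientation: [[0.438, 0.899, 0.002], [0.899, -0.438, 0.0], [0.001, 0.002, -1.0]]
force: [0.9, 0.7, -0.0]
gripper_width: 0.699
grasp_force: 0.0
```

Call:
carry_out(increments=[{"offset":[0,0,0],"roll":0,"claw":0.7},{"offset":[0,0,0],"roll":0,"claw":0.7}])

```text
t: 17.1
tcp_pos: [0.6297, 0.2162, 0.0807]
orientation: [[0.438, 0.899, 0.001], [0.899, -0.438, 0.0], [0.001, 0.001, -1.0]]
force: [-0.4, 0.1, 0.2]
gripper_width: 0.697
grasp_force: 0.0
```

Call:
carry_out(increments=[{"offset":[0,0,0.1],"roll":0,"claw":0},{"offset":[0,0,0],"roll":0,"claw":0},{"offset":[0,0,0],"roll":0,"claw":0},{"offset":[0,0,0],"roll":0,"claw":0},{"offset":[0,0,0],"roll":0,"claw":0},{"offset":[0,0,0],"roll":0,"claw":0},{"offset":[0,0,0],"roll":0,"claw":0},{"offset":[0,0,0],"roll":0,"claw":0}])

```text
t: 17.9
tcp_pos: [0.6294, 0.2161, 0.0775]
orientation: [[0.438, 0.899, 0.0], [0.899, -0.438, 0.0], [0.0, 0.0, -1.0]]
force: [0.6, -0.2, 1.0]
gripper_width: 0.318
grasp_force: 59.2
```

Call:
carry_out(increments=[{"offset":[0,0,-0.4],"roll":0,"claw":0},{"offset":[0,0,-0.7],"roll":0,"claw":0},{"offset":[0,0,-0.8],"roll":0,"claw":0},{"offset":[0,0,-0.8],"roll":0,"claw":0},{"offset":[0,0,-0.6],"roll":0,"claw":0},{"offset":[0,0,0],"roll":0,"claw":0},{"offset":[-0.05,-0.5,0],"roll":0,"claw":0},{"offset":[-0.1,-1,0],"roll":0,"claw":0},{"offset":[-0.1,-1,0],"roll":0,"claw":0},{"offset":[-0.1,-1,0],"roll":0,"claw":0},{"offset":[-0.1,-1,0],"roll":0,"claw":0},{"offset":[-0.1,-1,0],"roll":0,"claw":0},{"offset":[-0.1,-1,0],"roll":0,"claw":0},{"offset":[-0.1,-1,0],"roll":0,"claw":0},{"offset":[-0.1,-1,0],"roll":0,"claw":0},{"offset":[-0.1,-0.9,0],"roll":0,"claw":0},{"offset":[-0.05,-0.5,0],"roll":0,"claw":0},{"offset":[0,0,0],"roll":0,"claw":0}])

```text
t: 19.7
tcp_pos: [0.3938, 0.302, 0.1587]
orientation: [[0.436, 0.9, -0.002], [0.9, -0.436, -0.001], [-0.002, -0.001, -1.0]]
force: [1.0, 0.7, -0.1]
gripper_width: 0.321
grasp_force: 59.2
```

Call:
carry_out(increments=[{"offset":[0,0,0.7],"roll":0,"claw":0},{"offset":[0,0,1],"roll":0,"claw":0},{"offset":[0,0,1],"roll":0,"claw":0},{"offset":[0,0,1],"roll":0,"claw":0},{"offset":[0,0,0.6],"roll":0,"claw":0},{"offset":[0,0,0],"roll":0,"claw":0},{"offset":[0,0,0],"roll":0,"claw":0},{"offset":[0,0,0],"roll":0,"claw":0}])

```text
t: 20.5
tcp_pos: [0.3971, 0.3025, 0.054]
orientation: [[0.438, 0.899, 0.002], [0.899, -0.438, 0.001], [0.002, 0.002, -1.0]]
force: [-0.1, 0.5, -1.1]
gripper_width: 0.32
grasp_force: 59.2
```

```bash
python3 plan.py "[(.395,.299,.007)]"
python3 - <<'E'
from h import *
for c in ("side",):
    shot(c,c+"4"); print([(d["score"],w(d["centre"],c)[:3].round(3)) for l in("spacer","spool_used") for d in spot_point(l,c)[:2]])
E
```

```text
tcp [0.3971 0.3025 0.054 ] j [ 0.5  -0.07  2.05 -0.    1.16  0.96] yaw_y -26.0
(0.395, 0.299, 0.007) total [-0.17 -0.02  1.88] rows 2 each [-0.083 -0.008  0.94 ]
[(0.68, array([0.394, 0.305, 0.052])), (0.72, array([0.632, 0.22 , 0.031]))]
```

View pics/side4.png

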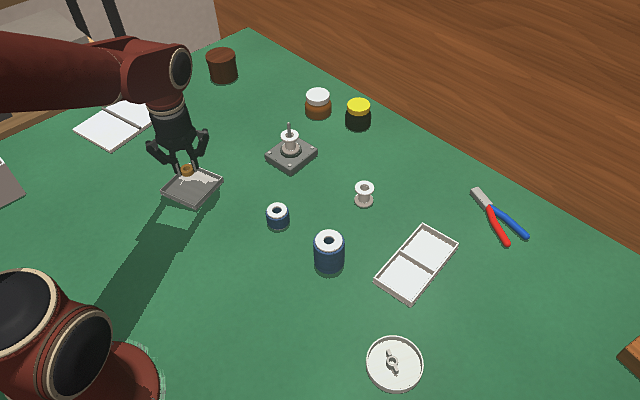

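The spacer is in the gripper above the tin at (190,170), the nut lies in the dish at (392,362), and the used spool is still on the winder.

Call:
carry_out(increments=[{"offset":[-0.08,0,0.8],"roll":0,"claw":0},{"offset":[-0.06,0,0.7],"roll":0,"claw":0},{"offset":[0,0,0.35],"roll":0,"claw":0},{"offset":[0,0,0],"roll":0,"claw":0},{"offset":[0,0,0],"roll":0,"claw":0},{"offset":[0,0,0],"roll":0,"claw":0},{"offset":[0,0,0],"roll":0,"claw":0.5},{"offset":[0,0,0],"roll":0,"claw":0.5},{"offset":[0,0,0],"roll":0,"claw":0.5},{"offset":[0,0,0],"roll":0,"claw":0.5},{"offset":[0,0,-0.5],"roll":0,"claw":0.5},{"offset":[0,0,-1],"roll":0,"claw":0.6},{"offset":[0,0,-1],"roll":0,"claw":0.8},{"offset":[0,0,-1],"roll":0,"claw":0.8},{"offset":[0,0,-1],"roll":0,"claw":0.8},{"offset":[0,0,-0.8],"roll":0,"claw":0.8},{"offset":[0,0,0],"roll":0,"claw":0.8},{"offset":[0,0,0],"roll":0,"claw":0.8}])

```text
t: 22.45
tcp_pos: [0.3945, 0.2989, 0.1392]
orientation: [[0.438, 0.899, 0.001], [0.899, -0.438, 0.001], [0.001, 0.001, -1.0]]
force: [-0.3, -0.3, -0.2]
gripper_width: 0.802
grasp_force: 0.0
```

```bash
python3 - <<'E'
from h import *
for c in ("side","top"):
    eyes.get_image(c); print([(d["score"],w(d["centre"],c)[:3].round(3)) for l in("spacer",) for d in spot_point(l,c)[:2]])
E
python3 plan.py "[(.6285,.2155,.14),(.6285,.2155,.052)]"
```

```text
[(0.5, array([0.392, 0.297, 0.002]))]
[(0.66, array([ 0.396,  0.297, -0.002]))]
tcp [0.3934 0.2983 0.137 ] j [ 0.5  -0.19  2.    0.    1.33  0.95] yaw_y -26.0
(0.6285, 0.2155, 0.14) total [ 1.14  9.91 -0.14] rows 10 each [ 0.114  0.991 -0.014]
(0.6285, 0.2155, 0.052) total [0.01 0.01 3.52] rows 4 each [0.002 0.002 0.88 ]
```

Call:
carry_out(increments=[{"offset":[0.1,0.5,-0.14],"roll":0,"claw":0.8},{"offset":[0.12,1,0],"roll":0,"claw":0.8},{"offset":[0.12,1,0],"roll":0,"claw":0.8},{"offset":[0.12,1,0],"roll":0,"claw":0.8},{"offset":[0.12,1,0],"roll":0,"claw":0.8},{"offset":[0.12,1,0],"roll":0,"claw":0.8},{"offset":[0.12,1,0],"roll":0,"claw":0.8},{"offset":[0.12,1,0],"roll":0,"claw":0.8},{"offset":[0.12,1,0],"roll":0,"claw":0.8},{"offset":[0.08,1,0],"roll":0,"claw":0.8},{"offset":[0,0.4,0],"roll":0,"claw":0.8},{"offset":[0,0,0],"roll":0,"claw":0.8},{"offset":[0,0,0],"roll":0,"claw":0.8},{"offset":[0,0,0.8],"roll":0,"claw":0.8},{"offset":[0,0,0.9],"roll":0,"claw":0.8},{"offset":[0,0,0],"roll":0,"claw":0.8},{"offset":[0,0,0],"roll":0,"claw":0.8}])

```text
t: 24.35
tcp_pos: [0.6282, 0.2166, 0.0995]
orientation: [[0.437, 0.9, -0.001], [0.9, -0.437, -0.0], [-0.001, -0.001, -1.0]]
force: [-0.3, 0.2, 1.4]
gripper_width: 0.801
grasp_force: 0.0
```

```bash
python3 plan.py "[(.6285,.2155,.051)]"
```

```text
tcp [0.6282 0.2166 0.0995] j [0.22 0.25 1.62 0.   1.27 0.67] yaw_y -25.9
(0.6285, 0.2155, 0.051) total [-0.03  0.03  1.94] rows 2 each [-0.016  0.015  0.97 ]
```

Call:
carry_out(increments=[{"offset":[-0.03,0.03,0.8],"roll":0,"claw":0.8},{"offset":[0,0,0.7],"roll":0,"claw":0.8},{"offset":[0,0,0.4],"roll":0,"claw":0.8},{"offset":[0,0,0],"roll":0,"claw":0.8},{"offset":[0,0,0],"roll":0,"claw":0.8},{"offset":[0,0,0],"roll":0,"claw":0},{"offset":[0,0,0],"roll":0,"claw":0},{"offset":[0,0,0],"roll":0,"claw":0},{"offset":[0,0,0],"roll":0,"claw":0},{"offset":[0,0,0],"roll":0,"claw":0},{"offset":[0,0,0],"roll":0,"claw":0},{"offset":[0,0,0],"roll":0,"claw":0}])

```text
t: 25.55
tcp_pos: [0.6309, 0.2154, 0.054]
orientation: [[0.438, 0.899, 0.003], [0.899, -0.438, 0.001], [0.002, 0.002, -1.0]]
force: [-0.3, 0.2, 6.5]
gripper_width: 0.487
grasp_force: 60.0
```

Call:
carry_out(increments=[{"offset":[0,0,-0.4],"roll":0,"claw":0},{"offset":[0,0,-0.7],"roll":0,"claw":0},{"offset":[0,0,-0.8],"roll":0,"claw":0},{"offset":[0,0,-0.8],"roll":0,"claw":0},{"offset":[0,0,-0.8],"roll":0,"claw":0},{"offset":[0,0,-0.6],"roll":0,"claw":0},{"offset":[0,0,0],"roll":0,"claw":0},{"offset":[0,0,0],"roll":0,"claw":0}])

```text
t: 26.35
tcp_pos: [0.6296, 0.2151, 0.1549]
orientation: [[0.438, 0.899, 0.0], [0.899, -0.438, 0.0], [0.0, 0.0, -1.0]]
force: [-0.1, 0.1, -0.2]
gripper_width: 0.481
grasp_force: 60.6
```

```bash
python3 plan.py "[(.6437,-.1974,.155),(.6437,-.1974,.03)]"
python3 - <<'E'
from h import *
for c in ("side",):
    shot(c,c+"5"); print([(d["score"],w(d["centre"],c)[:3].round(3)) for l in("spool_used",) for d in spot_point(l,c)[:2]])
u,v=290,115
cv2.imwrite("pics/c5.png",cv2.resize(cv2.imread("pics/side5.png")[v-50:v+50,u-50:u+50],(400,400),interpolation=cv2.INTER_CUBIC))
E
```

```text
tcp [0.6296 0.2151 0.1549] j [ 0.22  0.2   1.58 -0.    1.36  0.67] yaw_y -26.0
(0.6437, -0.1974, 0.155) total [-14.59   7.73  -0.  ] rows 15 each [-0.973  0.515 -0.   ]
(0.6437, -0.1974, 0.03) total [-0. -0.  5.] rows 5 each [-0. -0.  1.]
[(0.94, array([0.629, 0.214, 0.134]))]
```

View pics/c5.png

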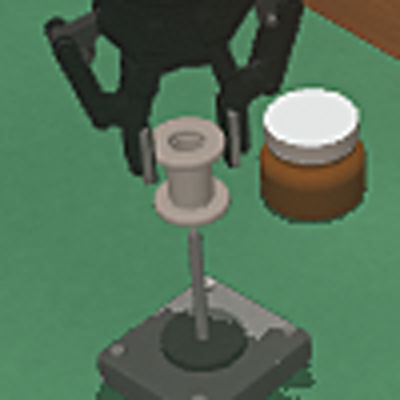

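The used spool hangs upright in the pads and is clear of the spindle tip at (289,123).

Call:
carry_out(increments=[{"offset":[-0.5,0.26,-0.3],"roll":0,"claw":0},{"offset":[-0.9,0.48,-0.3],"roll":0,"claw":0},{"offset":[-0.9,0.48,0],"roll":0,"claw":0},{"offset":[-0.9,0.48,0],"roll":0,"claw":0},{"offset":[-0.9,0.48,0],"roll":0,"claw":0},{"offset":[-0.9,0.48,0],"roll":0,"claw":0},{"offset":[-0.9,0.48,0],"roll":0,"claw":0},{"offset":[-0.9,0.48,0],"roll":0,"claw":0},{"offset":[-0.9,0.48,0],"roll":0,"claw":0},{"offset":[-0.9,0.48,0],"roll":0,"claw":0},{"offset":[-0.9,0.48,0],"roll":0,"claw":0},{"offset":[-0.9,0.48,0],"roll":0,"claw":0},{"offset":[-0.9,0.48,0],"roll":0,"claw":0},{"offset":[-0.9,0.48,0],"roll":0,"claw":0},{"offset":[-0.9,0.48,0],"roll":0,"claw":0},{"offset":[-0.9,0.48,0],"roll":0,"claw":0},{"offset":[-0.6,0.3,0],"roll":0,"claw":0},{"offset":[0,0,0],"roll":0,"claw":0},{"offset":[0,0,0],"roll":0,"claw":0}])

```text
t: 28.35
tcp_pos: [0.644, -0.198, 0.1694]
orientation: [[0.438, 0.899, -0.001], [0.899, -0.438, 0.001], [0.0, -0.001, -1.0]]
force: [0.9, 0.2, -0.3]
gripper_width: 0.484
grasp_force: 60.6
```

Call:
carry_out(increments=[{"offset":[0,0,0.6],"roll":0,"claw":0},{"offset":[0,0,1],"roll":0,"claw":0},{"offset":[0,0,1],"roll":0,"claw":0},{"offset":[0,0,1],"roll":0,"claw":0},{"offset":[0,0,0.7],"roll":0,"claw":0},{"offset":[0,0,0],"roll":0,"claw":0},{"offset":[0,0,0],"roll":0,"claw":0},{"offset":[0,0,0],"roll":0,"claw":0}])

```text
t: 29.15
tcp_pos: [0.6455, -0.1982, 0.064]
orientation: [[0.437, 0.899, 0.003], [0.899, -0.437, -0.001], [0.0, 0.003, -1.0]]
force: [-0.3, 0.1, -0.3]
gripper_width: 0.483
grasp_force: 60.6
```

```bash
python3 plan.py "[(.6437,-.1974,.03)]"
python3 - <<'E'
from h import *
for c in ("side","top"):
    shot(c,c+"6"); print([(d["score"],w(d["centre"],c)[:3].round(3)) for l in("spool_used","tray") for d in spot_point(l,c)[:2]])
u,v=420,240
cv2.imwrite("pics/c6.png",cv2.resize(cv2.imread("pics/side6.png")[v-80:v+80,u-80:u+80],(480,480),interpolation=cv2.INTER_CUBIC))
E
```

```text
tcp [ 0.6455 -0.1982  0.064 ] j [-0.41  0.31  1.61  0.    1.22  0.04] yaw_y -25.9
(0.6437, -0.1974, 0.03) total [-0.   -0.08  1.36] rows 2 each [-0.001 -0.042  0.681]
[(0.96, array([ 0.646, -0.2  ,  0.042])), (0.54, array([ 0.408, -0.309, -0.001])), (0.59, array([ 0.603, -0.205,  0.001])), (0.48, array([0.473, 0.079, 0.006]))]
[(0.74, array([ 0.394,  0.3  , -0.   ])), (0.39, array([0.629, 0.219, 0.001]))]
```

View pics/c6.png

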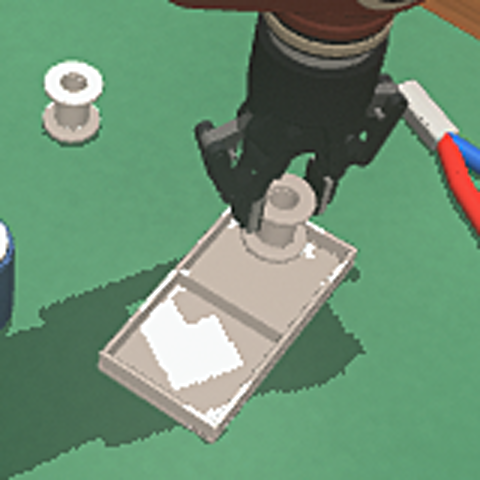

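The spool hangs above the far compartment at about (433,235), upright.

Call:
carry_out(increments=[{"offset":[0,-0.08,0.6],"roll":0,"claw":0},{"offset":[0,0,0.5],"roll":0,"claw":0},{"offset":[0,0,0.24],"roll":0,"claw":0},{"offset":[0,0,0],"roll":0,"claw":0},{"offset":[0,0,0],"roll":0,"claw":0},{"offset":[0,0,0],"roll":0,"claw":0},{"offset":[0,0,0],"roll":0,"claw":0}])

```text
t: 30.15
tcp_pos: [0.6423, -0.197, 0.028]
orientation: [[0.438, 0.899, -0.001], [0.899, -0.438, 0.0], [-0.0, -0.001, -1.0]]
force: [0.2, 0.5, 0.0]
gripper_width: 0.488
grasp_force: 60.5
```

Call:
carry_out(increments=[{"offset":[0,0,0.06],"roll":0,"claw":0},{"offset":[0,0,0],"roll":0,"claw":0},{"offset":[0,0,0],"roll":0,"claw":0},{"offset":[0,0,0],"roll":0,"claw":0}])

```text
t: 30.55
tcp_pos: [0.6427, -0.197, 0.0278]
orientation: [[0.438, 0.899, -0.0], [0.899, -0.438, 0.0], [0.0, -0.0, -1.0]]
force: [-2.9, 1.6, 5.4]
gripper_width: 0.485
grasp_force: 60.9
```

Contact with the tray floor. Next I release and lift.

Call:
carry_out(increments=[{"offset":[0,0,0],"roll":0,"claw":0.55},{"offset":[0,0,0],"roll":0,"claw":0.6},{"offset":[0,0,0],"roll":0,"claw":0.7},{"offset":[0,0,0],"roll":0,"claw":0.75},{"offset":[0,0,0],"roll":0,"claw":0.75},{"offset":[0,0,-0.4],"roll":0,"claw":0.75},{"offset":[0,0,-0.8],"roll":0,"claw":0.8},{"offset":[0,0,-0.9],"roll":0,"claw":0.8},{"offset":[0,0,-0.9],"roll":0,"claw":0.8},{"offset":[0,0,0],"roll":0,"claw":0.8},{"offset":[0,0,0],"roll":0,"claw":0.8}])

```text
t: 31.65
tcp_pos: [0.643, -0.1973, 0.103]
orientation: [[0.438, 0.899, 0.002], [0.899, -0.438, -0.001], [0.0, 0.002, -1.0]]
force: [0.7, -0.0, -0.3]
gripper_width: 0.802
grasp_force: 0.0
```

```bash
python3 plan.py "[(.651,-.0075,.1),(.651,-.0075,.0215)]"
python3 - <<'E'
from h import *
for c in ("side","top"):
    shot(c,c+"7"); print([(d["score"],w(d["centre"],c)[:3].round(3)) for l in("spool_used",) for d in spot_point(l,c)[:5]])
E
```

```text
tcp [ 0.643  -0.1973  0.103 ] j [-0.41  0.26  1.6   0.    1.28  0.04] yaw_y -26.0
(0.651, -0.0075, 0.1) total [ 6.97 -3.03  0.12] rows 7 each [ 0.995 -0.433  0.017]
(0.651, -0.0075, 0.0215) total [-0.   -0.01  3.14] rows 4 each [-0.    -0.001  0.785]
[(0.88, array([ 0.646, -0.197,  0.006]))]
[]
```

Call:
carry_out(increments=[{"offset":[0.5,-0.2,0],"roll":0,"claw":0.8},{"offset":[0.95,-0.42,0],"roll":0,"claw":0.8},{"offset":[0.95,-0.42,0],"roll":0,"claw":0.8},{"offset":[0.95,-0.42,0],"roll":0,"claw":0.8},{"offset":[0.95,-0.42,0],"roll":0,"claw":0.8},{"offset":[0.95,-0.42,0],"roll":0,"claw":0.8},{"offset":[0.95,-0.42,0],"roll":0,"claw":0.8},{"offset":[0.77,-0.31,0],"roll":0,"claw":0.8},{"offset":[0,0,0],"roll":0,"claw":0.8},{"offset":[0,0,0],"roll":0,"claw":0.8},{"offset":[0,0,0.6],"roll":0,"claw":0.8},{"offset":[0,0,0.6],"roll":0,"claw":0.8},{"offset":[0,0,0],"roll":0,"claw":0.8},{"offset":[0,0,0],"roll":0,"claw":0.8}])

```text
t: 33.25
tcp_pos: [0.6496, -0.0077, 0.0705]
orientation: [[0.438, 0.899, -0.003], [0.899, -0.438, 0.0], [-0.001, -0.003, -1.0]]
force: [0.2, -0.0, 0.0]
gripper_width: 0.801
grasp_force: 0.0
```

```bash
python3 plan.py "[(.651,-.0075,.022)]"
```

```text
tcp [ 0.6496 -0.0077  0.0705] j [-0.13  0.25  1.67 -0.    1.22  0.33] yaw_y -26.0
(0.651, -0.0075, 0.022) total [0.03 0.05 1.94] rows 2 each [0.017 0.025 0.97 ]
```

Call:
carry_out(increments=[{"offset":[0.03,0.05,0.8],"roll":0,"claw":0.8},{"offset":[0,0,0.7],"roll":0,"claw":0.8},{"offset":[0,0,0.4],"roll":0,"claw":0.8},{"offset":[0,0,0],"roll":0,"claw":0.8},{"offset":[0,0,0],"roll":0,"claw":0.8},{"offset":[0,0,0],"roll":0,"claw":0},{"offset":[0,0,0],"roll":0,"claw":0},{"offset":[0,0,0],"roll":0,"claw":0},{"offset":[0,0,0],"roll":0,"claw":0},{"offset":[0,0,0],"roll":0,"claw":0},{"offset":[0,0,0],"roll":0,"claw":0},{"offset":[0,0,0],"roll":0,"claw":0}])

```text
t: 34.45
tcp_pos: [0.6534, -0.0073, 0.0264]
orientation: [[0.438, 0.899, 0.003], [0.899, -0.438, -0.0], [0.001, 0.003, -1.0]]
force: [0.5, 0.4, 5.5]
gripper_width: 0.482
grasp_force: 60.6
```

Call:
carry_out(increments=[{"offset":[0,0,-0.4],"roll":0,"claw":0},{"offset":[0,0,-0.8],"roll":0,"claw":0},{"offset":[0,0,-0.9],"roll":0,"claw":0},{"offset":[0,0,-0.9],"roll":0,"claw":0},{"offset":[0,0,-0.6],"roll":0,"claw":0},{"offset":[0,0,0],"roll":0,"claw":0},{"offset":[0,0,0],"roll":0,"claw":0}])

```text
t: 35.15
tcp_pos: [0.6518, -0.0071, 0.1143]
orientation: [[0.438, 0.899, -0.001], [0.899, -0.438, 0.0], [-0.0, -0.001, -1.0]]
force: [0.4, 0.3, -0.7]
gripper_width: 0.481
grasp_force: 60.6
```

```bash
python3 plan.py "[(.5563,-.2066,.115),(.5563,-.2066,.029)]"
```

```text
tcp [ 0.6518 -0.0071  0.1143] j [-0.12  0.21  1.64 -0.    1.29  0.33] yaw_y -26.0
(0.5563, -0.2066, 0.115) total [-8.85  0.06 -0.03] rows 9 each [-0.983  0.006 -0.003]
(0.5563, -0.2066, 0.029) total [0.   0.   3.44] rows 4 each [0.   0.   0.86]
```

Call:
carry_out(increments=[{"offset":[-0.5,0,0],"roll":0,"claw":0},{"offset":[-0.9,0,0],"roll":0,"claw":0},{"offset":[-1,0,0],"roll":0,"claw":0},{"offset":[-1,0,0],"roll":0,"claw":0},{"offset":[-1,0,0],"roll":0,"claw":0},{"offset":[-1,0.06,0],"roll":0,"claw":0},{"offset":[-1,0,0],"roll":0,"claw":0},{"offset":[-1,0,0],"roll":0,"claw":0},{"offset":[-0.95,0,0],"roll":0,"claw":0},{"offset":[-0.5,0,0],"roll":0,"claw":0},{"offset":[0,0,0],"roll":0,"claw":0},{"offset":[0,0,0],"roll":0,"claw":0},{"offset":[0,0,0.8],"roll":0,"claw":0},{"offset":[0,0,0.8],"roll":0,"claw":0},{"offset":[0,0,0.5],"roll":0,"claw":0},{"offset":[0,0,0],"roll":0,"claw":0},{"offset":[0,0,0],"roll":0,"claw":0},{"offset":[0,0,0],"roll":0,"claw":0}])

```text
t: 36.95
tcp_pos: [0.5576, -0.2069, 0.0635]
orientation: [[0.437, 0.899, 0.002], [0.899, -0.437, -0.001], [-0.0, 0.002, -1.0]]
force: [0.6, -0.4, 0.1]
gripper_width: 0.483
grasp_force: 60.6
```

```bash
python3 plan.py "[(.5563,-.2066,.029)]"
python3 - <<'E'
from h import *
for c in ("side",):
    shot(c,c+"8"); print([(d["score"],w(d["centre"],c)[:3].round(3)) for l in("spool_used",) for d in spot_point(l,c)[:5]])
E
```

```text
tcp [ 0.5576 -0.2069  0.0635] j [-0.48  0.14  1.81  0.    1.18 -0.03] yaw_y -25.9
(0.5563, -0.2066, 0.029) total [-0.01 -0.05  1.38] rows 2 each [-0.006 -0.027  0.69 ]
[(0.46, array([ 0.643, -0.195,  0.005]))]
```

Call:
carry_out(increments=[{"offset":[0,-0.05,0.6],"roll":0,"claw":0},{"offset":[0,0,0.5],"roll":0,"claw":0},{"offset":[0,0,0.24],"roll":0,"claw":0},{"offset":[0,0,0],"roll":0,"claw":0},{"offset":[0,0,0],"roll":0,"claw":0},{"offset":[0,0,0],"roll":0,"claw":0},{"offset":[0,0,0],"roll":0,"claw":0}])

```text
t: 37.75
tcp_pos: [0.5547, -0.2058, 0.0297]
orientation: [[0.438, 0.899, -0.004], [0.899, -0.438, 0.002], [-0.0, -0.004, -1.0]]
force: [-5.9, 2.9, 13.3]
gripper_width: 0.482
grasp_force: 60.6
```

Call:
carry_out(increments=[{"offset":[0,0,0],"roll":0,"claw":0.55},{"offset":[0,0,0],"roll":0,"claw":0.6},{"offset":[0,0,0],"roll":0,"claw":0.7},{"offset":[0,0,0],"roll":0,"claw":0.75},{"offset":[0,0,0],"roll":0,"claw":0.75},{"offset":[0,0,-0.4],"roll":0,"claw":0.75},{"offset":[0,0,-0.8],"roll":0,"claw":0.8},{"offset":[0,0,-0.9],"roll":0,"claw":0.8},{"offset":[0,0,-1],"roll":0,"claw":0.8},{"offset":[0,0,-1],"roll":0,"claw":0.8},{"offset":[0,0,0],"roll":0,"claw":0.8},{"offset":[0,0,0],"roll":0,"claw":0.8}])

```text
t: 38.95
tcp_pos: [0.556, -0.2064, 0.1323]
orientation: [[0.438, 0.899, 0.002], [0.899, -0.438, -0.001], [-0.0, 0.002, -1.0]]
force: [-0.1, 0.0, -0.2]
gripper_width: 0.799
grasp_force: 0.0
```

```bash
python3 plan.py "[(.470,.079,.13),(.470,.079,.018)]"
python3 - <<'E'
from h import *
for c in ("side",):
    shot(c,c+"9"); print([(d["score"],w(d["centre"],c)[:3].round(3)) for l in("spool_used","spool_full","spool_tall") for d in spot_point(l,c)[:5]])
E
```

```text
tcp [ 0.556  -0.2064  0.1323] j [-0.48  0.06  1.78 -0.    1.3  -0.03] yaw_y -26.0
(0.47, 0.079, 0.13) total [ 8.76 -8.09  0.08] rows 9 each [ 0.973 -0.899  0.008]
(0.47, 0.079, 0.018) total [ 0.   -0.01  4.48] rows 5 each [ 0.    -0.002  0.896]
[(0.64, array([ 0.646, -0.194,  0.006])), (0.69, array([0.47 , 0.078, 0.005])), (0.97, array([ 0.475, -0.07 ,  0.004]))]
```

View pics/side9.png

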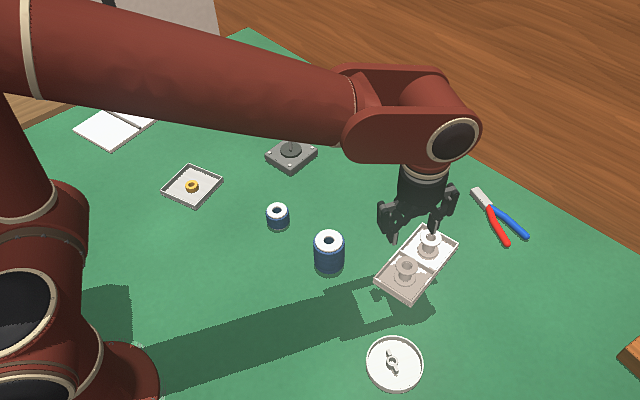

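Both empties stand upright in the tray at (431,243) and (406,272). The spacer is in the tin and the nut is in the dish. The short full spool comes next.

Call:
carry_out(increments=[{"offset":[0.5,-0.46,0],"roll":0,"claw":0.9},{"offset":[0.95,-0.88,0],"roll":0,"claw":0.9},{"offset":[0.95,-0.88,0],"roll":0,"claw":0.9},{"offset":[0.95,-0.88,0],"roll":0,"claw":0.9},{"offset":[0.95,-0.88,0],"roll":0,"claw":0.9},{"offset":[0.95,-0.88,0],"roll":0,"claw":0.9},{"offset":[0.95,-0.88,0],"roll":0,"claw":0.9},{"offset":[0.95,-0.88,0],"roll":0,"claw":0.9},{"offset":[0.95,-0.88,0],"roll":0,"claw":0.9},{"offset":[0.66,-0.59,0],"roll":0,"claw":0.9},{"offset":[0,0,0],"roll":0,"claw":0.9},{"offset":[0,0,0],"roll":0,"claw":0.9},{"offset":[0,0,0.8],"roll":0,"claw":0.9},{"offset":[0,0,0.8],"roll":0,"claw":0.9},{"offset":[0,0,0.7],"roll":0,"claw":0.9},{"offset":[0,0,0],"roll":0,"claw":0.9},{"offset":[0,0,0],"roll":0,"claw":0.9},{"offset":[0,0,0],"roll":0,"claw":0.9}])

```text
t: 40.95
tcp_pos: [0.4705, 0.0788, 0.0749]
orientation: [[0.438, 0.899, 0.002], [0.899, -0.438, -0.0], [0.001, 0.002, -1.0]]
force: [0.5, 0.2, -0.2]
gripper_width: 0.898
grasp_force: 0.0
```

```bash
python3 plan.py "[(.470,.079,.016)]"
```

```text
tcp [0.4705 0.0788 0.0749] j [ 0.01 -0.16  2.09 -0.    1.21  0.46] yaw_y -26.0
(0.47, 0.079, 0.016) total [-0.   -0.02  2.36] rows 3 each [-0.001 -0.008  0.786]
```

Call:
carry_out(increments=[{"offset":[0,-0.02,0.8],"roll":0,"claw":0.9},{"offset":[0,0,0.8],"roll":0,"claw":0.9},{"offset":[0,0,0.5],"roll":0,"claw":0.9},{"offset":[0,0,0.2],"roll":0,"claw":0.9},{"offset":[0,0,0],"roll":0,"claw":0.9},{"offset":[0,0,0],"roll":0,"claw":0.9},{"offset":[0,0,0],"roll":0,"claw":0},{"offset":[0,0,0],"roll":0,"claw":0},{"offset":[0,0,0],"roll":0,"claw":0},{"offset":[0,0,0],"roll":0,"claw":0},{"offset":[0,0,0],"roll":0,"claw":0},{"offset":[0,0,0],"roll":0,"claw":0},{"offset":[0,0,0],"roll":0,"claw":0}])

```text
t: 42.25
tcp_pos: [0.4704, 0.0795, 0.0178]
orientation: [[0.438, 0.899, 0.003], [0.899, -0.438, 0.0], [0.001, 0.002, -1.0]]
force: [-0.4, 0.2, 5.3]
gripper_width: 0.568
grasp_force: 62.3
```

Call:
carry_out(increments=[{"offset":[0,0,-0.4],"roll":0,"claw":0},{"offset":[0,0,-0.8],"roll":0,"claw":0},{"offset":[0,0,-0.9],"roll":0,"claw":0},{"offset":[0,0,-0.9],"roll":0,"claw":0},{"offset":[0,0,-0.9],"roll":0,"claw":0},{"offset":[0,0,-0.9],"roll":0,"claw":0},{"offset":[0,0,-0.9],"roll":0,"claw":0},{"offset":[0,0,0],"roll":0,"claw":0},{"offset":[0,0,0],"roll":0,"claw":0}])

```text
t: 43.15
tcp_pos: [0.4689, 0.0795, 0.1586]
orientation: [[0.438, 0.899, 0.0], [0.899, -0.438, 0.0], [0.0, 0.0, -1.0]]
force: [-0.9, -0.5, -1.9]
gripper_width: 0.571
grasp_force: 62.2
```

```bash
python3 plan.py "[(.6285,.2155,.16)]"
python3 - <<'E'
from h import *
eyes.get_image("side"); print([(d["score"],w(d["centre"],"side")[:3].round(3)) for d in spot_point("spool_full","side")])
E
```

```text
tcp [0.4689 0.0795 0.1586] j [ 0.01 -0.26  2.03  0.    1.38  0.46] yaw_y -26.0
(0.6285, 0.2155, 0.16) total [ 7.69  3.36 -0.05] rows 8 each [ 0.961  0.42  -0.007]
[(0.87, array([0.473, 0.082, 0.146]))]
```

Call:
carry_out(increments=[{"offset":[0.5,0.22,0],"roll":0,"claw":0},{"offset":[0.95,0.42,0],"roll":0,"claw":0},{"offset":[0.95,0.42,0],"roll":0,"claw":0},{"offset":[0.95,0.42,0],"roll":0,"claw":0},{"offset":[0.95,0.42,0],"roll":0,"claw":0},{"offset":[0.95,0.42,0],"roll":0,"claw":0},{"offset":[0.95,0.42,0],"roll":0,"claw":0},{"offset":[0.95,0.42,0],"roll":0,"claw":0},{"offset":[0.54,0.2,0],"roll":0,"claw":0},{"offset":[0,0,0],"roll":0,"claw":0},{"offset":[0,0,0],"roll":0,"claw":0},{"offset":[0,0,0],"roll":0,"claw":0},{"offset":[0,0,0],"roll":0,"claw":0},{"offset":[0,0,0],"roll":0,"claw":0}])

```text
t: 44.65
tcp_pos: [0.6284, 0.2151, 0.1588]
orientation: [[0.438, 0.899, 0.0], [0.899, -0.438, -0.0], [-0.0, 0.0, -1.0]]
force: [0.4, 0.9, -0.8]
gripper_width: 0.567
grasp_force: 62.2
```

```bash
python3 plan.py "[(.6285,.2155,.16)]"
python3 - <<'E'
from h import *
shot("side","side10"); print([(d["score"],w(d["centre"],"side")[:3].round(3)) for d in spot_point("spool_full","side")])
u,v=290,115
cv2.imwrite("pics/c10.png",cv2.resize(cv2.imread("pics/side10.png")[v-50:v+50,u-50:u+50],(500,500),interpolation=cv2.INTER_CUBIC))
p=r.state()["tcp_pos"]; print("spindle base/tip",pix((.6285,.2155,.03),"side"),pix((.6285,.2155,.112),"side"),"spool top",pix((p[0],p[1],p[2]+.027),"side"))
E
```

```text
tcp [0.6284 0.2151 0.1588] j [ 0.22  0.19  1.58 -0.    1.37  0.67] yaw_y -26.0
(0.6285, 0.2155, 0.16) total [ 0.02 -0.   -0.05] rows 1 each [ 0.016 -0.004 -0.048]
[(0.7, array([0.632, 0.215, 0.145]))]
spindle base/tip [290.50451304 148.75503677] [288.09456488 122.33829264] spool top [285.79370071  95.96941698]
```

View pics/c10.png

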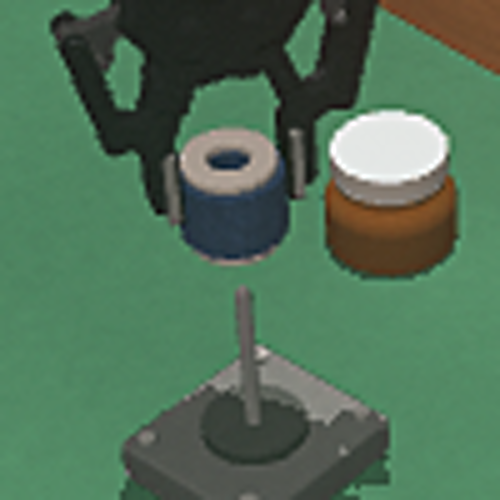

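The spindle tip at (288.2,122.6) is within a pixel of the predicted position. The spool hangs upright directly above it with its top centre at (285.4,96.8), so I lower.

Call:
carry_out(increments=[{"offset":[0.02,0,0.4],"roll":0,"claw":0},{"offset":[0,0,0.5],"roll":0,"claw":0},{"offset":[0,0,0.5],"roll":0,"claw":0},{"offset":[0,0,0.5],"roll":0,"claw":0},{"offset":[0,0,0.5],"roll":0,"claw":0},{"offset":[0,0,0.5],"roll":0,"claw":0},{"offset":[0,0,0.5],"roll":0,"claw":0},{"offset":[0,0,0.4],"roll":0,"claw":0},{"offset":[0,0,0.3],"roll":0,"claw":0},{"offset":[0,0,0],"roll":0,"claw":0},{"offset":[0,0,0],"roll":0,"claw":0},{"offset":[0,0,0],"roll":0,"claw":0},{"offset":[0,0,0],"roll":0,"claw":0}])

```text
t: 46.05
tcp_pos: [0.6296, 0.2161, 0.0572]
orientation: [[0.438, 0.899, 0.002], [0.899, -0.438, 0.0], [0.001, 0.001, -1.0]]
force: [0.1, 0.8, -0.6]
gripper_width: 0.566
grasp_force: 62.2
```

Call:
carry_out(increments=[{"offset":[0,0,0.15],"roll":0,"claw":0},{"offset":[0,0,0.15],"roll":0,"claw":0},{"offset":[0,0,0],"roll":0,"claw":0},{"offset":[0,0,0],"roll":0,"claw":0},{"offset":[0,0,0],"roll":0,"claw":0}])

```text
t: 46.55
tcp_pos: [0.6289, 0.216, 0.0486]
orientation: [[0.438, 0.899, -0.0], [0.899, -0.438, -0.0], [-0.0, -0.0, -1.0]]
force: [-0.7, -0.2, -1.3]
gripper_width: 0.571
grasp_force: 62.2
```

Call:
carry_out(increments=[{"offset":[0,0,0.07],"roll":0,"claw":0},{"offset":[0,0,0],"roll":0,"claw":0},{"offset":[0,0,0],"roll":0,"claw":0},{"offset":[0,0,0],"roll":0,"claw":0}])

```text
t: 46.95
tcp_pos: [0.6293, 0.2161, 0.0478]
orientation: [[0.438, 0.899, 0.001], [0.899, -0.438, 0.0], [0.0, 0.001, -1.0]]
force: [-2.1, -0.5, 5.3]
gripper_width: 0.571
grasp_force: 62.6
```

Contact with the platen at TCP z = 0.048, as expected for a seated spool. Next I release and lift clear of the spindle.

Call:
carry_out(increments=[{"offset":[0,0,0],"roll":0,"claw":0.65},{"offset":[0,0,0],"roll":0,"claw":0.75},{"offset":[0,0,0],"roll":0,"claw":0.9},{"offset":[0,0,0],"roll":0,"claw":0.9},{"offset":[0,0,0],"roll":0,"claw":0.9},{"offset":[0,0,-0.4],"roll":0,"claw":0.9},{"offset":[0,0,-0.8],"roll":0,"claw":0.9},{"offset":[0,0,-1],"roll":0,"claw":0.9},{"offset":[0,0,-1],"roll":0,"claw":0.9},{"offset":[0,0,-1],"roll":0,"claw":0.9},{"offset":[0,0,-1],"roll":0,"claw":0.9},{"offset":[0,0,-1],"roll":0,"claw":0.9},{"offset":[0,0,0],"roll":0,"claw":0.9},{"offset":[0,0,0],"roll":0,"claw":0.9},{"offset":[0,0,0],"roll":0,"claw":0.9}])

```text
t: 48.45
tcp_pos: [0.6282, 0.2158, 0.2005]
orientation: [[0.438, 0.899, -0.002], [0.899, -0.438, -0.0], [-0.001, -0.002, -1.0]]
force: [-0.2, 0.0, 0.2]
gripper_width: 0.9
grasp_force: 0.0
```

Run:
```python
from h import *
shot("side","side11"); print([(l,round(d["score"],2),w(d["centre"],"side")[:3].round(3)) for l in("spool_full","spool_used","spool_tall","spacer","wingnut") for d in spot_point(l,"side")])
```

```text
[('spool_full', 0.97, array([0.627, 0.214, 0.035])), ('spool_used', 0.81, array([ 0.644, -0.195,  0.006])), ('spool_used', 0.57, array([ 0.604, -0.207,  0.   ])), ('spool_used', 0.35, array([ 0.41 , -0.312,  0.002])), ('spool_tall', 0.73, array([ 0.473, -0.07 ,  0.   ])), ('spacer', 0.71, array([0.394, 0.301, 0.003])), ('wingnut', 0.47, array([ 0.407, -0.303,  0.006]))]
```

View pics/side11.png

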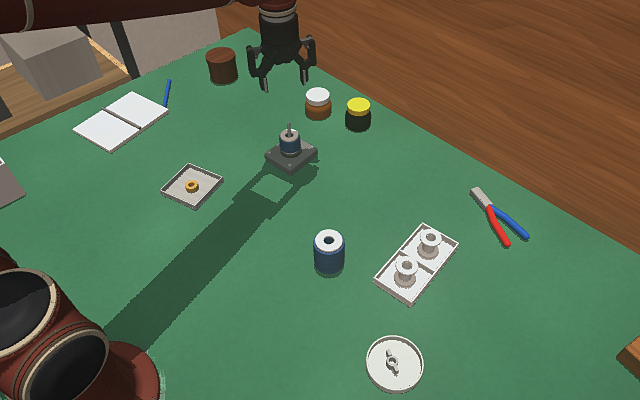

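The full spool is seated on the winder at (290,142) with the spindle through it. Both empties stand upright in the tray at (430,243) and (406,272), with the spacer in the tin and the nut in the dish.

```bash
python3 -c "
from rig import r
print(r.job_done())"
```

```text
the job is handed in; nothing more can be done
None
```

I finished the job in the order asked and handed it in at about 48 s: nut in the dish, spacer in the tin, both empties upright in separate tray compartments, and the short full spool fully down on the winder; the tall spool was not touched.

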